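# Seat the turntable drive hub on its key

## Robot

A 6-joint arm with a two-finger parallel gripper is mounted at the origin on the work surface. World frame = base frame: x ahead of the robot, y to its left, z up, the work surface at z = 0. Lengths are in mm, angles in degrees, forces in N, time in s.
With the tool pointing down it reaches from about 325 to 850 mm from the base axis. Payload 15.5 kg.
Tool frame: the origin (TCP) lies between the finger pads; the fingertips stand 14 mm ahead of it and the grasp point (between the pads) lies 5 mm behind it; z points along the fingers, y is the direction in which the jaws open and shut (so a half turn about z gives the same grasp; the last joint's range is limited). The gripper opens to 91 mm and grips with 3 to 60 N. Pads are 32 mm wide; open, the fingers measure 118 mm over their backs; the gripper's body (76 mm by 178 mm) begins 60 mm behind the grasp point.
Start: joints at [-70.732, 28.281, 77.091, -0, 74.628, -5.472], TCP at [261.568, -567.634, 227.915] pointing down, gripper open.
Joint ranges: [-166.48, 166.48], [-47.26, 123.95], [12.59, 153.08], [-70.14, 250.14], [6.76, 159.57], [-176.63, 176.63]. Speed limits (degrees/s): [108.29, 108.29, 147.25, 172.46, 172.46, 172.46].

## Interface

Orientations are given as a 3x3 rotation matrix whose columns are the frame's x, y, z axes.
In Python, from bench import manip gives the robot as it stands. The module is installed in compiled form; this text tells all that it offers.
- The arm moves only by the tool send_rows, never from a script. Its argument "deltas" is text: rows parted by semicolons, each of 5 numbers parted by spaces: the opening, from 0 (shut) to 1 (fully open), then the shift along the tool's x, y, z in units of 25 mm (1.0 is 25 mm), then the turn about the tool's z in units of 8 degrees (1.0 is 8 degrees). A call has 1 to 10 rows; each row is the pose to reach, as a shift and turn from the pose measured when the call began, along the tool's axes at that moment; what a row does not reach only later rows make up. A row lasts 1/8 s, in which the tool goes at most 62.5 mm and 10.7 degrees, less where a joint would pass 70% of its speed; a pose out of reach is approached as far as the arm can. A call with a gripper value outside its range is refused whole. The fingers move at their own pace and stop on an object; the grip force is fixed at half the most. Time passes only in rows, so rows that repeat a pose let the fingers close. It gives the time, the measured TCP pose, the force and the opening at its end, in the units of the state.
- manip.observe(): the state, without advancing time (a new reading comes with each control period).
- manip.snapshot(name): name is "scene" or "top"; returns a dict with "image" (400x640x3 uint8, red, green, blue), "depth" (400x640 float32, mm along the optical axis (not along the pixel's ray), 0 where there is no reading), "K" (3x3 intrinsics, pixels), "k1" (the pictures are not rectified: a ray, as slopes to the right and down, at radius r is drawn at 1 + k1 r^2 times it, then the intrinsics apply), "extrinsics" (4x4, takes a point from camera to world coordinates). Camera axes: x right, y up, looking along -z (the intrinsics and any distortion apply to the point x, -y, -z); pixel columns grow to the right and rows downward; lengths in mm; the calibration is good to about 2 mm. A picture is of the moment at which its call begins.
- manip.close_job(): hands the job in, once; it reports no verdict.
The state is a dict: "t": time; "q": joint angles; "joint_velocities": joint speeds; "joint_torque": joint torques, N m; "tool_pos": TCP position; "orientation": TCP orientation; "ft_force": force on the tool from outside, world axes, zero at the start; "ft_torque": the same for the moment, N m; "width": opening from 0.0 (shut) to 1.0 (fully open).
Only numpy, scipy, OpenCV 4.12 (cv2) and the standard library are available. Lean on these libraries where they do the work, as an engineer would, in place of code of your own. Each camera call takes 0.05 s, during which the arm holds its last target.

## Task

Of the two soldering-turntable drives on the jeweller's bench, one still has its hub sitting too high, riding on top of the spindle's key bar. Turn that hub on its spindle until its keyways come over the key and it drops fully home, without lifting it off, and let go of it. Leave the hub that is already home on the other drive where it is.

Things in the scene. Friction and masses are not known exactly. Their poses are not given: they have to be found in the camera images.
- hub: Hub to seat: loose, aluminium, up to 0.5 kg. Flange 76 mm across, 16 thick; on it a square boss 36 by 36, 32 high, flat sides along x and y to grip. Bore 21 mm. Two keyways through the flange, along +x and -x, flared 14 to 26 mm, seen beside the boss. Origin: underside centre, z up; a half turn changes nothing. Starts upright on stand, 37 to 90 degrees off the key either way, underside 74 mm up.
- stand: Fixed drive under hub: grey box 130 (x) by 100 by 50 mm high, black knob on its -x end; collar (the hub's seat) 40 mm across, top 62 mm up; fixed upright spindle 18 mm across, top 114 mm up. Dark key bar through the spindle along x: 104 long, 8 wide, 62 to 74 mm up, ends showing past the hub. Keyways within 12 degrees of it: hub falls 12 mm when let go. Origin: foot centre, on the axis.
- seated_hub: The other hub, same shape and size as hub, already home on seated_stand: its keyways lie over that drive's key and its underside is 62 mm above the bench. To be left alone.
- seated_stand: The other drive, same shape and size as stand, fixed to the bench; it carries seated_hub. Origin: foot centre, on the spindle's axis.
Things that resemble listed ones, but are neither listed nor needed, are in the scene too. Leave any pink look-alike of the hub alone. Leave any blue look-alike of the stand alone.

How it is judged (in metres and radians):
At the end, for the whole second after the job is handed in: The hub is down on its seat (underside within 3 mm of the seat, 62 mm above the stand's foot), upright within 4 degrees, centred on the spindle within 6 mm, its keyways over the key (within 17 degrees), at rest; the other hub is within 10 mm of where it was (z of hub in the frame of stand below 0.065 m and horizontal distance between hub and stand below 0.006 m and angle between hub's own z axis and vertical below 0.07 rad and angle between the x axis of hub and the x axis of stand, either way round below 0.3 rad and linear speed of hub below 0.02 m/s and distance of seated_hub from where it was at the start of the episode below 0.01 m); the robot touches nothing.
It fails at once if the hub that is already home is moved by more than 10 mm (distance of seated_hub from where it was at the start of the episode above 0.01 m).
It fails at once if the hub is lifted off its spindle (z of hub in the frame of stand above 0.11 m).
It also fails if it takes over 32 s, if anything falls off the work surface, if the arm or the gripper's body presses on something with over 40 N, if the wrist force passes 120 N, or if a joint passes its speed limit or range.

## Working session

There is one attempt and no reset: what is moved stays moved. The work goes in short steps, Python scripts to look and compute and a tool call to move; the robot and the scene stay as the last step left them, time stands still between calls to the robot, and variables do not carry over. Pictures are saved under pics/ and viewed, and the job is handed in when it is done.

Besides the shell and the picture viewer there is one more tool, called after "Call:" as name(argument=value, ...), one argument or row to a line, values as JSON. send_rows: Moves the arm, as the interface text tells. Its arguments: {"type":"object","properties":{"deltas":{"type":"string"}},"required":["deltas"]}

```bash
mkdir -p pics; cat > h.py <<'E'
import numpy as np, cv2
from bench import manip
def snap(n,tag):
    s=manip.snapshot(n); cv2.imwrite(f'pics/{tag}.png',s['image'][:,:,::-1]); np.savez(f'{tag}.npz',**s); return s
def pts(s):
    K=s['K'];h,w=s['depth'].shape
    uv=np.stack(np.meshgrid(np.arange(w),np.arange(h)),-1).astype(float).reshape(-1,1,2)
    r=slopes(s,uv.reshape(-1,2)).reshape(h,w,2)
    d=s['depth']; P=np.stack([r[...,0]*d,-r[...,1]*d,-d],-1)
    E=s['extrinsics']; return P@E[:3,:3].T+E[:3,3]
def slopes(s,uv):
    return cv2.undistortPoints(np.asarray(uv,float).reshape(-1,1,2),s['K'],np.array([float(s['k1']),0,0,0])).reshape(-1,2)
def onplane(s,uv,z):
    r=slopes(s,uv); E=s['extrinsics']
    d=np.c_[r[:,0],-r[:,1],-np.ones(len(r))]@E[:3,:3].T
    o=E[:3,3]; return o+d*((z-o[2])/d[:,2])[:,None]
E
python3 - <<'E'
from h import *
for n in('scene','top'):
    s=snap(n,n+'0'); print(n,s['k1'],s['K'].tolist(),s['extrinsics'].round(2).tolist())
o=manip.observe();print(o)
E
```

```text
scene -0.06435104038224156 [[395.030432718438, 0.0, 318.23372547719765], [0.0, 395.030432718438, 197.4805670301199], [0.0, 0.0, 1.0]] [[0.65, -0.55, 0.53, 946.78], [0.76, 0.49, -0.44, -354.77], [-0.02, 0.68, 0.73, 672.05], [0.0, 0.0, 0.0, 1.0]]
top -0.07013270526569924 [[447.84069776712613, 0.0, 325.77701652031476], [0.0, 447.84069776712613, 193.05904284113947], [0.0, 0.0, 1.0]] [[-0.01, 0.99, -0.1, 415.67], [-1.0, -0.01, -0.01, 9.27], [-0.02, 0.1, 0.99, 987.87], [0.0, 0.0, 0.0, 1.0]]
{'t': 0.1, 'q': array([-7.07317374e+01,  2.83123481e+01,  7.71211120e+01,  6.02832383e-04,
        7.46265986e+01, -5.47324763e+00]), 'joint_velocities': array([ 0.08067799, -0.09371103, -0.15210364,  0.05896735,  0.05301459,
        0.01348347]), 'joint_torque': array([ 2.56720101e-03, -8.80240130e+01, -3.82541084e+01,  7.11163902e-02,
        4.82083589e-02, -1.23340953e-05]), 'tool_pos': array([ 261.47231909, -567.3545887 ,  227.40135754]), 'orientation': array([[ 9.08206387e-01,  4.18522456e-01, -3.36327906e-04],
       [ 4.18522577e-01, -9.08205851e-01,  9.92852885e-04],
       [ 1.10076256e-04, -1.04247615e-03, -9.99999451e-01]]), 'ft_force': array([ 0.38110144, -0.02602306, -1.14308221]), 'ft_torque': array([-0.0376461 , -0.01066296,  0.0102014 ]), 'width': 1.0031068778225696}
```

View pics/scene0.png

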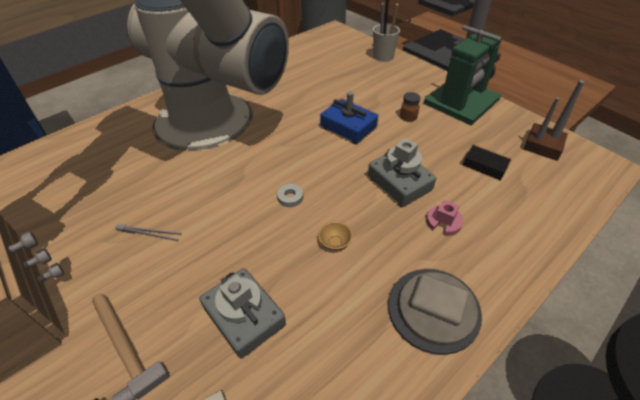

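View pics/top0.png

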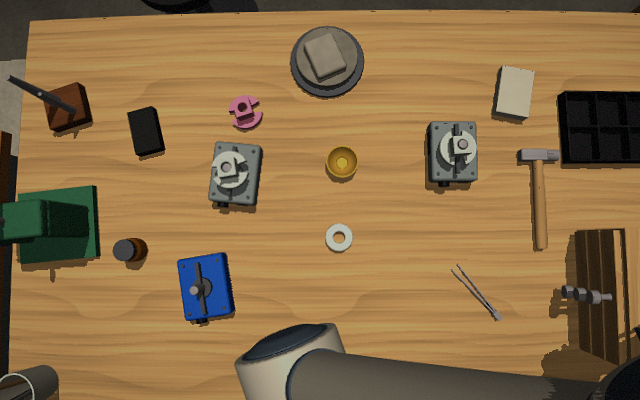

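Two grey drives carry hubs: top (231,171) / scene (403,158), and top (459,147) / scene (238,293). The other look-alikes are the pink hub at top (246,112) and the blue stand at top (205,288). I'll crop both grey drives and compare their heights.

```bash
python3 - <<'E'
from h import *
t=dict(np.load('top0.npz'));s=dict(np.load('scene0.npz'))
def crop(a,c,r,w=45): return cv2.resize(a['image'][r-w:r+w,c-w:c+w,::-1],(380,290*380//380+90 if 0 else 380),interpolation=cv2.INTER_CUBIC)
im=np.vstack([np.hstack([crop(t,231,171),crop(t,457,150)]),np.hstack([crop(s,403,165),crop(s,240,305)])])
cv2.imwrite('pics/crop0.png',cv2.resize(im,(600,600)))
P=pts(t)
for c,r in((231,171),(457,150)):
    Q=P[r-45:r+45,c-45:c+45].reshape(-1,3); z=Q[:,2]
    print(np.histogram(z,bins=np.arange(-6,140,4)))
    for lo,hi in((45,56),(74,83),(86,95),(104,115),(118,127)):
        m=(z>lo)&(z<hi); print(lo,hi,m.sum(),np.median(Q[m],0).round(1) if m.any() else 0, Q[m].min(0).round() if m.any() else 0,Q[m].max(0).round() if m.any() else 0)
E
```

```text
(array([1077, 3560,  406,   10,   25,   42,   17,   19,   30,   34,   58,
         47,  154, 1006,  523,    2,   21,   10,    7,   34,   35,   22,
         17,  295,  186,   17,   14,   14,   29,   47,   49,  169,   85,
          1,    0,    0]), array([ -6,  -2,   2,   6,  10,  14,  18,  22,  26,  30,  34,  38,  42,
        46,  50,  54,  58,  62,  66,  70,  74,  78,  82,  86,  90,  94,
        98, 102, 106, 110, 114, 118, 122, 126, 130, 134, 138]))
45 56 1601 [546.  203.1  49.2] [490. 165.  45.] [627. 274.  55.]
74 83 62 [544.4 207.4  76.2] [507. 183.  74.] [610. 257.  83.]
86 95 490 [542.2 215.3  89.6] [520. 185.  86.] [597. 256.  95.]
104 115 105 [557.6 217.9 111.9] [538. 198. 104.] [578. 232. 115.]
118 127 255 [557.9 218.5 121.3] [538. 198. 118.] [578. 239. 127.]
(array([ 820, 3503,  549,   14,   30,   32,   38,   55,   53,   63,   70,
         59,  121,  896,  623,    6,   12,   32,   47,  114,  304,  197,
         12,    9,   19,   16,   18,   21,  158,  145,   26,    0,    0,
          0,    0,    0]), array([ -6,  -2,   2,   6,  10,  14,  18,  22,  26,  30,  34,  38,  42,
        46,  50,  54,  58,  62,  66,  70,  74,  78,  82,  86,  90,  94,
        98, 102, 106, 110, 114, 118, 122, 126, 130, 134, 138]))
45 56 1569 [ 582.6 -238.3   49.5] [ 537. -301.   45.] [ 667. -201.   54.]
74 83 502 [ 596.4 -237.    77.5] [ 551. -290.   74.] [ 655. -214.   82.]
86 95 33 [ 592.  -234.2   91.6] [ 583. -270.   87.] [ 618. -231.   95.]
104 115 325 [ 601.5 -249.8  109.8] [ 583. -271.  104.] [ 621. -231.  115.]
118 127 0 0 0 0
```

View pics/crop0.png

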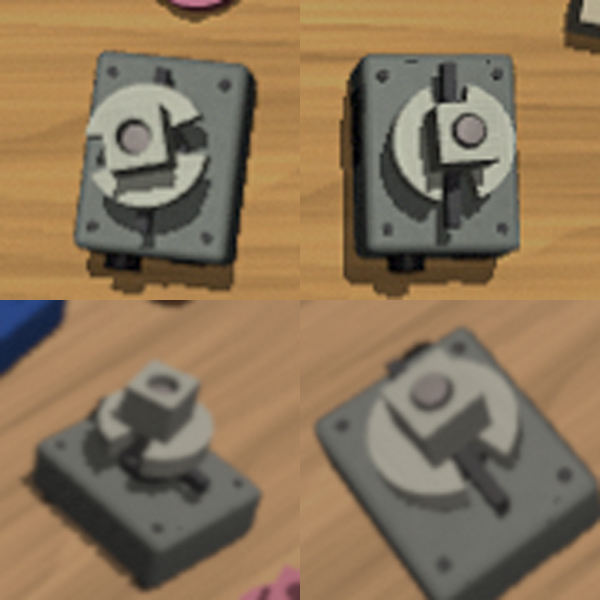

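The hub at top (231,171) is the high one: flange top at z≈90 and boss top at ≈122, against 78 and 110 on the other drive. Its keyways point roughly ±y, and the key bar runs along about x. Next I'll measure the axis and the angles.

```bash
python3 - <<'E'
from h import *
t=dict(np.load('top0.npz'));s=dict(np.load('scene0.npz'))
def rect(q): 
    r=cv2.minAreaRect(q.astype(np.float32)); return np.round(r[0],1),np.round(r[1],1),round(r[2],1)
for nm,a in(('top',t),('scene',s)):
    P=pts(a); 
    near=np.hypot(P[...,0]-557,P[...,1]-218)<95
    g=cv2.cvtColor(a['image'],cv2.COLOR_RGB2HSV)
    for lo,hi,w in((46,54,'box'),(86.5,94,'flange'),(118,126,'boss')):
        m=near&(P[...,2]>lo)&(P[...,2]<hi)
        m=cv2.morphologyEx(m.astype(np.uint8),cv2.MORPH_OPEN,np.ones((2,2)))>0
        # re-cast pixels onto known plane
        zz={'box':50,'flange':90,'boss':122}[w]
        v,u=np.nonzero(m); Q=onplane(a,np.c_[u,v],zz)[:,:2]
        print(nm,w,m.sum(),np.median(P[m],0).round(1),rect(Q),cv2.minEnclosingCircle(Q.astype(np.float32)))
        if w=='flange':
            for c in((557,218),):
                d=Q-np.array(c); r=np.hypot(*d.T); th=np.degrees(np.arctan2(d[:,1],d[:,0]))
                k=(r>27)&(r<35); print(np.histogram(th[k],bins=np.arange(-180,181,10))[0])
E
```

```text
top box 1473 [542.  201.2  49.2] (array([555.7, 216.9]), array([ 96.1, 128.3]), 83.9) ((556.0066528320312, 217.1820831298828), 76.60066986083984)
top flange 459 [540.2 212.7  89.4] (array([556. , 217.6]), array([76.2, 67.4]), 8.3) ((555.6605224609375, 216.51844787597656), 38.6153450012207)
[ 9 11 10 10 11 11 11  5  0  0  0  2 10 11 10  9 10  7  9 10  9 10  5  3
  6 10  0  0  0  0  5 12  9 10 11  9]
top boss 250 [556.5 216.7 120.6] (array([555.9, 216.4]), array([36.5, 37. ]), 8.9) ((555.82470703125, 216.13961791992188), 24.625080108642578)
scene box 969 [587.2 196.4  49.1] (array([565.4, 215. ]), array([ 98.6, 125.3]), 83.4) ((565.9396362304688, 214.6909637451172), 75.79683685302734)
scene flange 282 [580.2 208.4  89.1] (array([568.1, 211.6]), array([73.6, 63.9]), 33.5) ((563.8353881835938, 215.83909606933594), 38.98588180541992)
[4 2 2 3 3 5 5 7 6 3 0 0 0 5 5 6 5 7 6 6 6 5 3 5 1 0 0 0 0 0 0 0 0 0 1 3]
scene boss 163 [563.5 219.2 120.7] (array([563.7, 216.2]), array([37.5, 39.7]), 9.7) ((563.9351196289062, 216.2693634033203), 24.583892822265625)
```

Both views agree on the angles: key axis −6° in world, boss at 9° mod 90, keyways at −81°. So the hub needs about +75° (counter-clockwise). They disagree by about 8 mm in x (556 against 564). I'll bring the gripper over the hub, high up, and use it to settle that.

Call:
send_rows(
  deltas="1 23.8 -23.6 -1 -9.3;1 23.8 -23.6 -1 -9.3;1 23.8 -23.6 -1 -9.3;1 23.8 -23.6 -1 -9.3;1 23.8 -23.6 -1 -9.3;1 23.8 -23.6 -1 -9.3;1 23.8 -23.6 -1 -9.3;1 23.8 -23.6 -1 -9.3;1 23.8 -23.6 -1 -9.3;1 23.8 -23.6 -1 -9.3",
)

```text
t: 1.35
tool_pos: [480.6, 19.6, 246.7]
orientation: [[-0.159, 0.987, -0.0], [0.987, 0.159, 0.001], [0.001, -0.0, -1.0]]
ft_force: [0.2, -0.8, -0.6]
width: 1.0
```

Call:
send_rows(
  deltas="1 7.3 4.2 0.6 0;1 7.3 4.2 0.6 0;1 7.3 4.2 0.6 0;1 7.3 4.2 0.6 0;1 7.3 4.2 0.6 0;1 7.3 4.2 0.6 0",
)

```text
t: 2.1
tool_pos: [554.8, 215.9, 231.7]
orientation: [[-0.159, 0.987, -0.001], [0.987, 0.159, 0.0], [0.001, -0.001, -1.0]]
ft_force: [0.3, -0.2, 0.1]
width: 0.998
```

```bash
python3 - <<'E'
from h import *
o=manip.observe();print(o['t'],o['tool_pos'],o['orientation'].round(3))
a=snap('scene','s1');b=snap('top','t1')
cv2.imwrite('pics/both1.png',np.vstack([a['image'][50:350,:,::-1],b['image'][50:350,:,::-1]]))
E
```

```text
2.1 [554.78663639 215.86144805 231.69104481] [[-0.159  0.987 -0.001]
 [ 0.987  0.159  0.   ]
 [ 0.001 -0.001 -1.   ]]
```

View pics/both1.png

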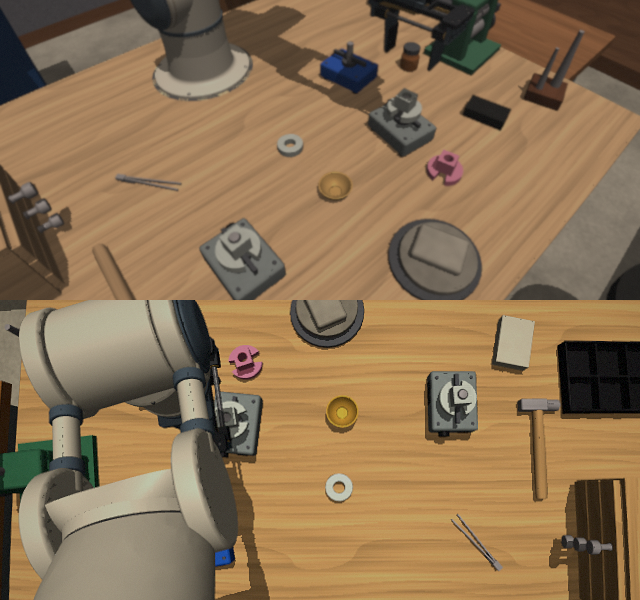

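The scene view shows both open fingers, at about (390,85) and (437,105) in full-picture pixels. I'll project the known fingertip corners into it to check that camera's calibration.

```bash
cat >> h.py <<'E'
def proj(s,X):
    E=s['extrinsics']; c=(np.asarray(X,float)-E[:3,3])@E[:3,:3]
    c=np.c_[c[:,0],-c[:,1],-c[:,2]]
    return cv2.projectPoints(c.reshape(-1,1,3),np.zeros(3),np.zeros(3),s['K'],np.array([float(s['k1']),0,0,0]))[0].reshape(-1,2)
E
python3 - <<'E'
from h import *
a=dict(np.load('s1.npz'))
o=manip.observe();R=o['orientation'];p=o['tool_pos']
L=[[x,y,14] for y in(-59,-45.5,45.5,59) for x in(-16,16)]
uv=proj(a,p+np.array(L)@R.T);print(uv.round(1).tolist())
x0,y0,k=360,40,6
im=cv2.resize(a['image'][y0:y0+90,x0:x0+120,::-1],None,fx=k,fy=k,interpolation=cv2.INTER_CUBIC)
im=np.clip(im.astype(float)*1.8+20,0,255).astype(np.uint8)
for u,v in uv: cv2.circle(im,(int((u-x0+.5)*k),int((v-y0+.5)*k)),3,(0,0,255),-1)
cv2.imwrite('pics/f1.png',im)
E
```

```text
[[381.2, 99.9], [389.7, 93.3], [386.7, 102.2], [395.2, 95.5], [426.3, 119.1], [434.3, 111.7], [432.5, 121.8], [440.4, 114.2]]
```

View pics/f1.png

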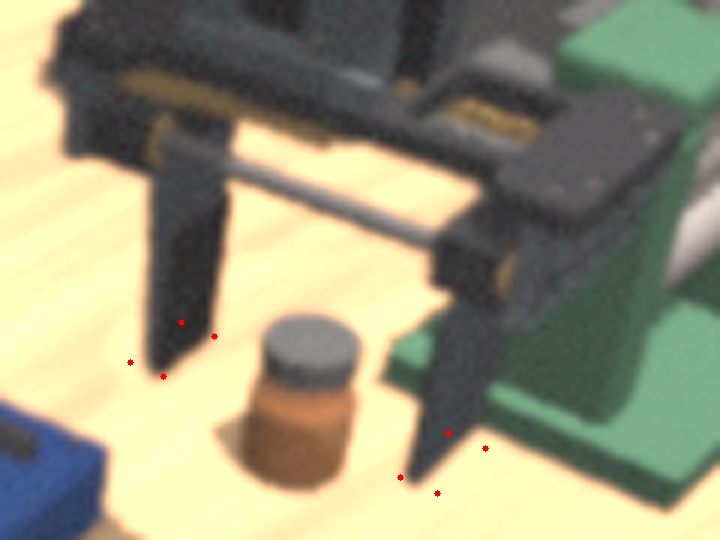

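Scene camera: the left finger's inner edge lands within about 1 px (≈1.5 mm) of where it should be, so that camera agrees with the robot. Now the same check in the top view.

```bash
python3 - <<'E'
from h import *
a=dict(np.load('t1.npz'))
o=manip.observe();R=o['orientation'];p=o['tool_pos']
L=[[x,y,14] for y in(-59,-45.5,45.5,59) for x in(-16,16)]
uv=proj(a,p+np.array(L)@R.T);print(uv.round(1).tolist())
x0,y0,k=170,70,6
im=cv2.resize(a['image'][y0:y0+130,x0:x0+110,::-1],None,fx=4.5,fy=4.5,interpolation=cv2.INTER_CUBIC);k=4.5
im=np.clip(im.astype(float)*1.8+20,0,255).astype(np.uint8)
for u,v in uv: cv2.circle(im,(int((u-x0+.5)*k),int((v-y0+.5)*k)),3,(0,0,255),-1)
cv2.imwrite('pics/f2.png',im)
# bench plane tilt/height from each initial view
for n in('top0','scene0'):
    s=dict(np.load(n+'.npz'));P=pts(s).reshape(-1,3);m=(abs(P[:,2])<12)&(P[:,0]>350)&(P[:,0]<750)&(abs(P[:,1])<350)
    c=np.linalg.lstsq(np.c_[P[m,:2],np.ones(m.sum())],P[m,2],rcond=None)[0];print(n,c, 'z at hub',c@[558,217,1])
# landmarks in both views by plane casting: ring on bench, seated boss
for n in('top0','scene0'):
    s=dict(np.load(n+'.npz'));P=pts(s)
    m=(np.hypot(P[...,0]-600,P[...,1]+250)<60)&(P[...,2]>105)&(P[...,2]<114)
    v,u=np.nonzero(m);print(n,'seated boss',cv2.minAreaRect(onplane(s,np.c_[u,v],110)[:,:2].astype(np.float32)))
    h=cv2.cvtColor(s['image'],cv2.COLOR_RGB2HSV)
    print(n,(s['image'][238,340] if n=='top0' else 0))
E
```

```text
[[228.1, 191.3], [210.2, 194.3], [227.1, 183.7], [209.1, 186.7], [220.0, 133.3], [202.3, 136.4], [218.9, 126.0], [201.3, 129.1]]
top0 [ 1.00628126e-03 -4.79330806e-04 -8.42627690e-01] z at hub -0.3851375305434164
scene0 [-3.20992615e-04 -2.85600211e-04 -3.84627688e-01] z at hub -0.6257168129037902
top0 seated boss ((601.8143920898438, -250.21644592285156), (37.22791290283203, 38.102210998535156), 4.497532844543457)
top0 [181 136  82]
scene0 seated boss ((604.009521484375, -252.3610076904297), (39.73904800415039, 36.33367919921875), 3.722240686416626)
scene0 0
```

View pics/f2.png

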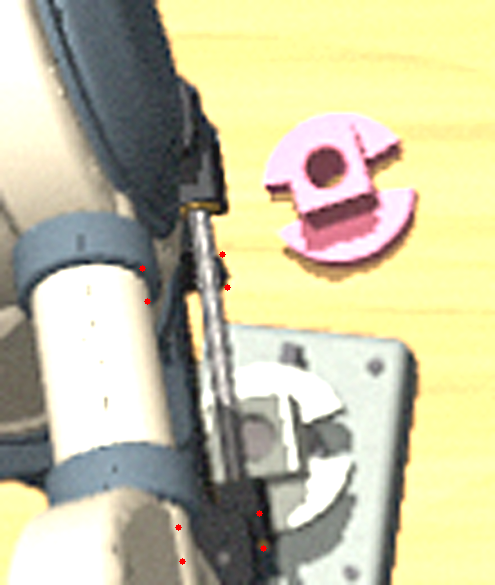

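```bash
python3 - <<'E'
from h import *
o=manip.observe();R=o['orientation'];p=o['tool_pos']
for n in('s1','t1'):
    s=dict(np.load(n+'.npz'));P=(pts(s)-p)@R
    m=(P[...,2]<13)&(P[...,2]>-25)&(abs(P[...,1])<75)&(abs(P[...,0])<35)
    for sg in(-1,1):
        q=P[m&(P[...,1]*sg>0)]
        if len(q)>5: print(n,sg,len(q),'min/5/50/95/max',np.percentile(q,[0,5,50,95,100],axis=0).round(1).tolist())
    # lowest points
    m=(P[...,2]<25)&(P[...,2]>-25)&(abs(P[...,1])<75)&(abs(P[...,0])<30); print(P[m].max(0) if m.any() else '')
E
```

```text
s1 -1 208 min/5/50/95/max [[-20.5, -56.9, -25.0], [-19.6, -53.7, -23.4], [-10.0, -46.0, -6.0], [13.5, -44.9, 10.7], [15.8, -44.4, 12.7]]
s1 1 174 min/5/50/95/max [[-19.8, 46.3, -24.9], [-18.4, 47.4, -23.8], [-15.0, 56.1, -7.8], [11.9, 58.2, 9.3], [17.6, 58.8, 12.8]]
[17.59613804 58.81772158 15.38510033]
t1 1 29 min/5/50/95/max [[-18.1, 44.7, -23.6], [-17.8, 44.9, -19.5], [-10.0, 45.7, 3.4], [-2.7, 52.6, 10.9], [-1.2, 54.5, 12.2]]
[ 0.22807884 54.5160842  14.10103679]
```

```bash
python3 - <<'E'
from h import *
for n in('scene0','s1','top0','t1'):
    s=dict(np.load(n+'.npz'));P=pts(s)
    m=(np.hypot(P[...,0]-560,P[...,1]-217)<60)&(P[...,2]>117)&(P[...,2]<126)
    v,u=np.nonzero(m);Q=onplane(s,np.c_[u,v],122)
    print(n,m.sum(),P[m].mean(0).round(1),cv2.minAreaRect(Q[:,:2].astype(np.float32)),u.min(),u.max(),v.min(),v.max(),s['extrinsics'][:3,3])
E
python3 - <<'E'
import sys; sys.path.insert(0,'.')
from h import *
s=dict(np.load('s1.npz'))
for c in((556,216.7),(564,216.2)):
    print(proj(s,[[c[0],c[1],122]]))
im=s['image'][120:210,350:450,::-1];im=cv2.resize(im,None,fx=6,fy=6,interpolation=cv2.INTER_CUBIC)
for c,col in(((556,216.7),(0,0,255)),((564,216.2),(255,0,0))):
    u,v=proj(s,[[c[0],c[1],122]])[0];cv2.circle(im,(int((u-350+.5)*6),int((v-120+.5)*6)),4,col,-1)
cv2.imwrite('pics/f3.png',im)
E
```

```text
scene0 180 [560.3 217.7 120.7] ((560.8980102539062, 216.7322235107422), (39.03818130493164, 41.38864517211914), 7.85589075088501) 395 417 138 153 [ 946.77766706 -354.76669168  672.0524485 ]
s1 182 [560.  217.8 120.7] ((560.3426513671875, 215.65679931640625), (37.701560974121094, 42.80770492553711), 9.812556266784668) 395 417 138 153 [ 946.77766706 -354.76669168  672.0524485 ]
top0 261 [558.  218.6 121.2] ((557.7296142578125, 218.5010986328125), (37.2938117980957, 37.18498229980469), 8.013629913330078) 216 236 157 177 [415.67113958   9.27200854 987.86991992]
t1 184 [558.9 214.3 121.2] ((557.9458618164062, 218.31207275390625), (36.61796569824219, 37.2246208190918), 9.27493953704834) 216 236 157 177 [415.67113958   9.27200854 987.86991992]
[[404.36831108 144.16104907]]
[[407.03903713 146.02235039]]
```

View pics/f3.png

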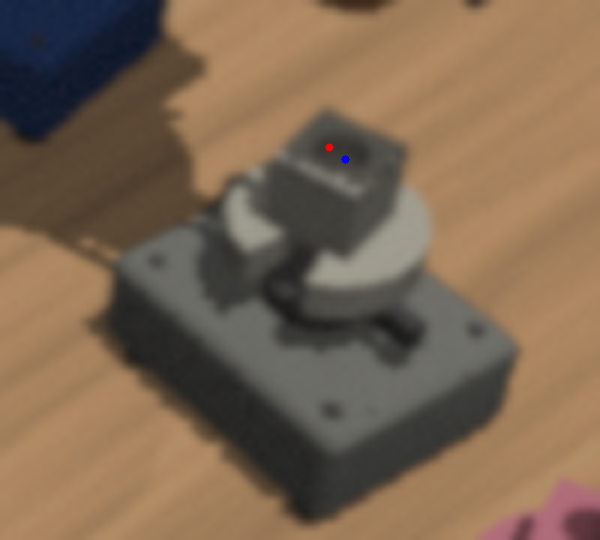

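With the mask's half-pixel shift removed, the views agree: top gives (557.8, 218.4), scene gives (560.5, 216.5). I'll use an axis of (559, 218.5) and go down so the fingertips sit about 8 mm above the flange.

Call:
send_rows(
  deltas="1 0.08 0.18 2 0;1 0.08 0.18 3.5 0;1 0.08 0.18 4.4 0;1 0.08 0.18 4.8 0;1 0.08 0.18 4.8 0;1 0.08 0.18 4.8 0",
)

```text
t: 2.95
tool_pos: [559.7, 218.3, 113.1]
orientation: [[-0.158, 0.987, 0.001], [0.987, 0.158, 0.001], [0.001, 0.001, -1.0]]
ft_force: [0.3, -0.1, 0.4]
width: 1.004
```

```bash
python3 - <<'E'
from h import *
a=snap('scene','s2')
cv2.imwrite('pics/s2c.png',cv2.resize(a['image'][90:210,340:480,::-1],None,fx=5,fy=5,interpolation=cv2.INTER_CUBIC))
E
```

```text
(no output)
```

View pics/s2c.png

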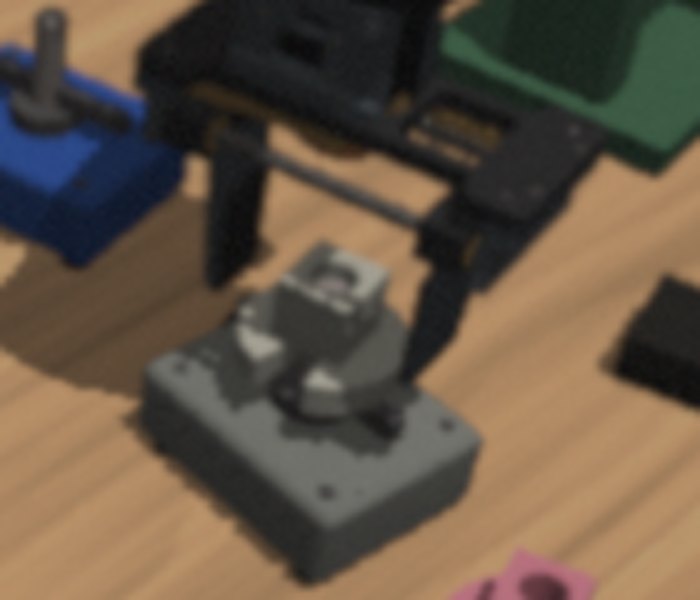

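The fingers straddle the boss, which sits at about (330,280) in the crop. Closing.

Call:
send_rows(
  deltas="0.7 0 0 0 0;0.5 0 0 0 0;0.3 0 0 0 0;0.3 0 0 0 0;0.3 0 0 0 0;0.3 0 0 0 0",
)

```text
t: 3.75
tool_pos: [559.6, 218.3, 113.1]
orientation: [[-0.158, 0.987, 0.001], [0.987, 0.158, 0.001], [0.001, 0.001, -1.0]]
ft_force: [0.6, 0.6, 0.1]
width: 0.391
```

The boss is gripped (0.391 × 91 ≈ 36 mm) with almost no side load. Now the +75° world turn, which is −9.4 tool units.

Call:
send_rows(
  deltas="0.3 0 0 0 -0.5;0.3 0 0 0 -1.3;0.3 0 0 0 -2.2;0.3 0 0 0 -3.1;0.3 0 0 0 -4;0.3 0 0 0 -4.7;0.3 0 0 0 -4.7",
)

```text
t: 4.62
tool_pos: [559.6, 218.3, 113.1]
orientation: [[-0.727, 0.686, 0.001], [0.686, 0.727, 0.001], [-0.0, 0.002, -1.0]]
ft_force: [-0.6, -0.8, 1.3]
width: 0.389
```

Call:
send_rows(
  deltas="0.3 0 0 0 -0.8;0.3 0 0 0 -1.7;0.3 0 0 0 -2.6;0.3 0 0 0 -3.5;0.3 0 0 0 -4.2;0.3 0 0 0 -4.6;0.3 0 0 0 -4.6;0.3 0 0 0 -4.6",
)

```text
t: 5.62
tool_pos: [560.0, 218.5, 113.1]
orientation: [[-0.993, 0.117, 0.002], [0.117, 0.993, 0.001], [-0.002, 0.002, -1.0]]
ft_force: [5.0, 2.4, -3.5]
width: 0.395
```

```bash
python3 - <<'E'
from h import *
a=snap('scene','s3');o=manip.observe();R=o['orientation'];print(o['t'],np.degrees(np.arctan2(R[1,0],R[0,0])),o['ft_force'],o['ft_torque'])
cv2.imwrite('pics/s3c.png',cv2.resize(a['image'][90:210,340:480,::-1],None,fx=5,fy=5,interpolation=cv2.INTER_CUBIC))
E
```

```text
5.675 173.33261644255305 [ 4.82926591  2.54028926 -5.45885094] [ 0.49093529 -1.02241032 -0.0324511 ]
```

View pics/s3c.png

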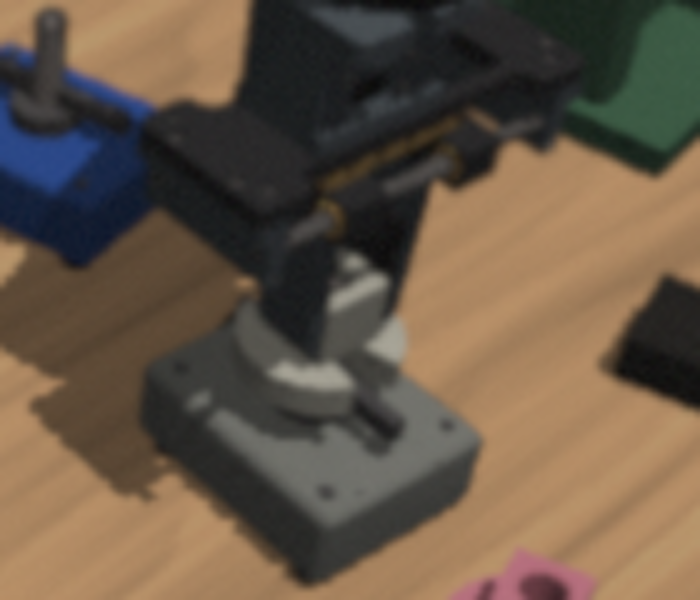

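The keyway now lies over the key bar's end at about (375,400) in the crop. I'll open the fingers to drop the hub.

Call:
send_rows(
  deltas="0.6 0 0 0 0;1 0 0 0 0;1 0 0 0 0;1 0 0 0 0;1 0 0 0 0",
)

```text
t: 6.3
tool_pos: [559.9, 218.4, 113.1]
orientation: [[-0.993, 0.116, 0.002], [0.116, 0.993, 0.001], [-0.002, 0.002, -1.0]]
ft_force: [-0.7, -0.1, 0.4]
width: 0.907
```

```bash
python3 - <<'E'
from h import *
a=snap('scene','s4');P=pts(a);o=manip.observe();print(o['ft_force'],o['width'])
m=(np.hypot(P[...,0]-559,P[...,1]-218)<40)
print(np.histogram(P[m][:,2],bins=np.arange(40,140,4)))
cv2.imwrite('pics/s4c.png',cv2.resize(a['image'][90:210,340:480,::-1],None,fx=5,fy=5,interpolation=cv2.INTER_CUBIC))
E
```

```text
[-0.17502543  0.02457709  0.22956036] 0.9549559397740943
(array([  0,  17, 155,   0,   0,  26,  45,  57,  85, 158,  27,  27,  23,
        25,  26,  32,  40, 125,  29,   0,   0,   0,   0,   0]), array([ 40,  44,  48,  52,  56,  60,  64,  68,  72,  76,  80,  84,  88,
        92,  96, 100, 104, 108, 112, 116, 120, 124, 128, 132, 136]))
```

View pics/s4c.png

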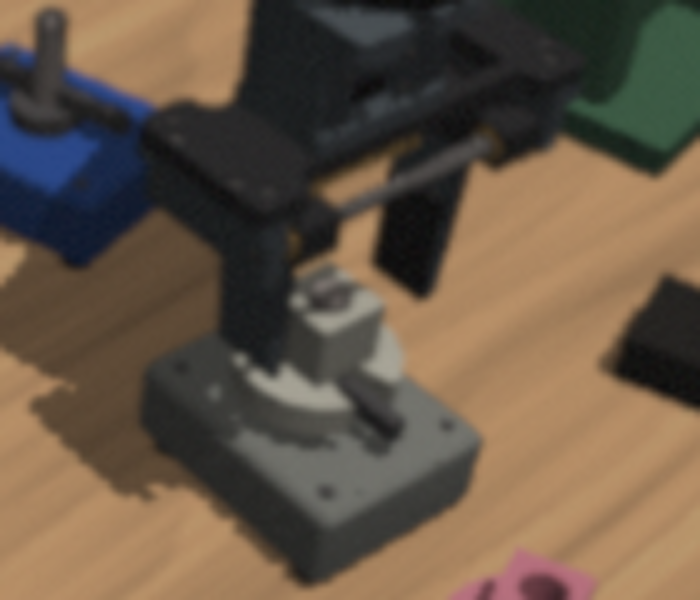

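It dropped: the flange top is now at ≈78 and the boss top at ≈110. I'll raise the arm clear and check again.

Call:
send_rows(
  deltas="1 0 0 -1 0;1 0 0 -2.5 0;1 0 0 -4 0;1 0 0 -5 0;1 0 0 -5 0;1 0 0 -5 0;1 0 0 -5 0",
)

```text
t: 7.22
tool_pos: [559.2, 218.1, 237.0]
orientation: [[-0.993, 0.116, -0.0], [0.116, 0.993, 0.001], [0.0, 0.001, -1.0]]
ft_force: [0.4, 0.7, -1.2]
width: 1.0
```

```bash
python3 - <<'E'
from h import *
for n,t in(('scene','s5'),('top','t5')):
    s=snap(n,t);P=pts(s)
    for c,w in(((560,217),'hub'),((603,-251),'seated')):
        d=np.hypot(P[...,0]-c[0],P[...,1]-c[1])
        m=(d<35)&(P[...,2]>105)&(P[...,2]<116); f=(d<40)&(d>26)&(P[...,2]>70)&(P[...,2]<100)
        v,u=np.nonzero(m)
        print(n,w,'flange z',np.median(P[f][:,2]),'boss z',np.median(P[m][:,2]),cv2.minAreaRect(onplane(s,np.c_[u,v],110)[:,:2].astype(np.float32)) if len(u) else '')
a=dict(np.load('s5.npz'))
cv2.imwrite('pics/s5c.png',cv2.resize(a['image'][90:210,340:480,::-1],None,fx=5,fy=5,interpolation=cv2.INTER_CUBIC))
o=manip.observe();print(o['t'],o['tool_pos'],o['ft_force'])
E
```

```text
scene hub flange z 76.60335045243698 boss z 109.34386440310362 ((560.4853515625, 214.55958557128906), (42.03307342529297, 39.225250244140625), 82.80659484863281)
scene seated flange z 77.20250765507785 boss z 109.83165740389461 ((604.2351684570312, -252.36843872070312), (40.1995964050293, 36.27019119262695), 2.617295026779175)
top hub flange z 76.97699182539804 boss z 109.20618017457184 ((552.2246704101562, 217.9424285888672), (37.318973541259766, 25.27475357055664), 84.00007629394531)
top seated flange z 77.15760811124892 boss z 110.02555779558259 ((602.118408203125, -250.4484405517578), (36.82433319091797, 38.3620491027832), 2.4590904712677)
7.325 [559.3660968  218.17327513 237.25560039] [0.62665574 0.34988263 0.35493474]
```

View pics/s5c.png

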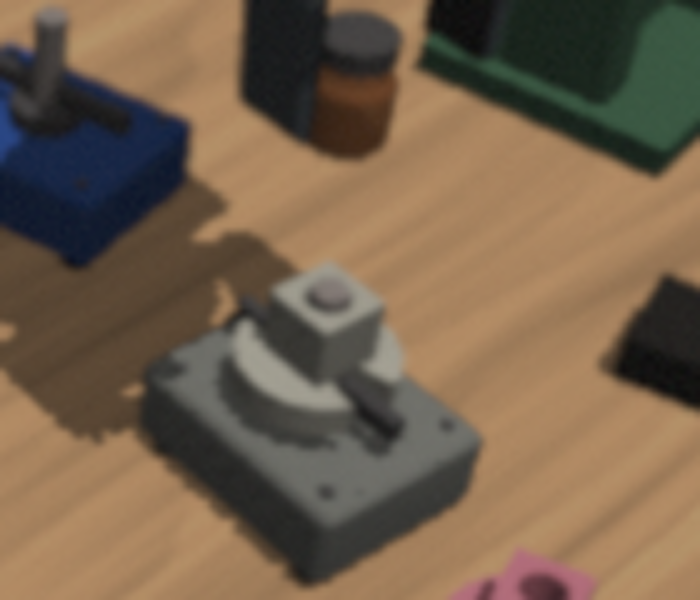

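The picture shows the hub down with the key bar in its keyway at about (370,400) in the crop. The spindle tip stands above the boss at (330,293), and the gripper is clear.

```bash
python3 -c "
from bench import manip
print(manip.close_job())"
```

```text
the job is handed in; nothing more can be done
None
```

The high hub is now fully home on its key, and I've handed the job in. I gripped its boss, turned it about 75° counter-clockwise on the spindle, let go so that it dropped 12 mm, and raised the arm clear. This took about 7 s on the robot's clock.

**Last checks that passed:**
- **Height:** the hub's flange top reads about 77 mm and its boss top about 109 mm. The hub that was already home reads the same within 1 mm.
- **Angle:** the boss lies at about −6 to −7°, and the drive at −6°. The picture shows the key bar in the keyway and the spindle tip standing above the boss.
- **Other hub:** it read within 0.5 mm of its starting position in each view.
- **Arm:** it was about 120 mm above the hub with almost no force on it.

**Checks that disagreed:**
- **Camera positions:** the two cameras first differed by 8 mm in x on the hub's position. Most of this was a half-pixel shift from my own image filtering; about 3 mm remained. I used roughly the middle, and the grip closed with under 1 N of side load.
- **Final top view:** part of the hub's boss was hidden there, so its centre (552, 218) isn't reliable. The scene view gave (560, 215). I judged the centring from the hub being down on the spindle.

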